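# Seat a round blank in the corner of the drilling jig

### The job

On the drilling jig lie two round wooden blanks; load the larger one by pushing it with the fingertips, without ever lifting or carrying it. First push it across the board until it rests against the long fence, then slide it along the fence, keeping it against the fence, into the corner pocket until it touches both the fence and the stop. Leave it there and take the hand away, and leave the small blank, the spool and everything else on the bench where they are.

Things in the scene. Friction and masses are not known exactly. Their poses are not given: they have to be found in the camera images.
- jig: Fixed plywood board 250 (x) by 380 (y) by 9 mm on the bench, turned up to 0.25 rad. Origin: centre of its underside. A straight wooden fence, 22 mm high above the board, runs along jig y at the edge far from the robot; its face towards the robot is at jig x = +100 mm. Clamps 40 mm high stand on its two near corners (jig x -130 to -80, y +-162 to +-184 mm).
- stop: Fixed wooden stop, 22 mm high, across the board at the fence, towards its left (+y) end. Origin: inside corner of the pocket, on the board's top, where fence face and stop face meet; axes as the jig's. It fills x -85 to 0, y 0 to 26 mm (nut over the fence: 41 mm high); a lip, x -81 to -63, y -26 to 0 mm, makes a 63 mm wide pocket open to -y.
- disc: The larger round blank, to be loaded: plain wooden disc, 56 mm diameter, 18 mm thick, 20 to 45 g, lying flat and loose on the jig board, rim 80 mm or more from the fence; left or right disc. Origin: centre of its underside, z up. Pressed hard on the fence it rolls rather than slides. Seated, its centre is at stop x = -28, y = -28 mm.
- small_disc: The smaller round blank, to be left alone: same wood, 38 mm diameter, 18 mm thick, loose on the board beside the larger one. Origin: centre of its underside.
- spool: Loose turned wooden spool, 32 mm diameter, 45 mm tall, standing on the left part of the board; leave it alone. Origin: centre of its underside.
- bent_box: Loose round wooden lidded box, 130 mm diameter, 78 mm tall, on the bench to the right of the jig. Origin: centre of its underside.
- chisel: Loose screwdriver with a wooden handle lying on the bench to the left of the jig.
- mallet: Loose hammer lying on the bench to the right of the jig.
Not all that is in view belongs to the job. Leave any purple look-alike of the disc alone.

How it is judged:
By the outcome, as a careful person would: the job done as asked, in the order asked, and still so for the second after the job is handed in, with the robot touching nothing.
It also fails if it takes over 61 s, if anything falls off the work surface, if the arm or the gripper's body presses on something with over 40 N, if the wrist force passes 120 N, or if a joint passes its speed limit or range.

### The arm

A 6-joint arm with a two-finger parallel gripper is mounted at the origin on the work surface. World frame = base frame: x ahead of the robot, y to its left, z up, the work surface at z = 0. Lengths are in m, angles in rad, forces in N, time in s.
With the tool pointing down it reaches from about 0.35 to 0.975 m from the base axis. Payload 4.9 kg.
Tool frame: the origin (TCP) lies midway between the tips of the shut fingers; the grasp point (between the pads) lies manip.grip_depth behind it (manip.grip_depth is the distance from the TCP to the grasp point, in m); z points along the fingers, x is the direction in which the jaws open and shut, and the axes are right-handed (so a half turn about z gives the same grasp; the last joint's range is limited). The gripper opens to 85 mm and grips with 20 to 120 N. Pads are 22 mm wide; open, the fingers measure 114 mm over their backs; the gripper's body (76 mm by 85 mm) begins 54 mm behind the grasp point. The pads swing forward as they close: fully open they stand 13 mm farther back than shut.
Start: joints at [-1.416, 0.053, 1.613, -0, 1.476, -0.119], TCP at [0.169, -0.602, 0.231] pointing down, gripper open.
Joint ranges: [-3.01, 3.01], [-1.01, 2.22], [0.06, 2.58], [-1.02, 4.17], [0.09, 2.62], [-3.14, 3.14]. Speed limits (rad/s): [2.57, 2.57, 3.14, 3.14, 3.14, 3.14].

### API

Orientations are given as a unit quaternion [w, x, y, z].
In Python, from plant import state, grab_frame, ticket, manip gives the robot as it stands.
- The arm moves only by the tool carry_out, never from a script. Its argument "moves" is a list that holds one entry, the list of rows, each a list of 7 numbers: the turn, a rotation vector about the tool's x, y, z each as a share of 5 degrees, from -1 to 1, then the shift along the tool's x, y, z each as a share of 0.04 m, from -1 to 1, then the gripper command: -1 is shut, 1 is fully open, values between are in proportion. A call has 1 to 8 rows; each row shifts and turns the commanded pose from where the row before left it, along the tool's axes as they then stand; what a row does not reach is not made up. A row lasts 1/12 s, in which the tool goes at most 41.7 mm and 7.16 degrees, less where a joint would pass 70% of its speed; a pose out of reach is approached as far as the arm can. A call with a number of a shift or a turn outside -1 to 1 is refused whole. A call with a gripper value outside its range is refused whole. The fingers move at their own pace and stop on an object; the grip force is fixed at half the most. Time passes only in rows, so rows that do not move let the fingers close. It gives the time, the measured TCP pose, the force and the opening at its end, in the units of the state.
- state(): the state, without advancing time (a new reading comes with each control period).
- grab_frame(name): name is "side" or "top" or "wrist"; returns a dict with "frame" (400x640x3 uint8, red, green, blue), "z_map" (400x640 float32, m along the optical axis (not along the pixel's ray), 0 where there is no reading), "K" (3x3 intrinsics, pixels), "k1" (the pictures are not rectified: a ray, as slopes to the right and down, at radius r is drawn at 1 + k1 r^2 times it, then the intrinsics apply), "world_from_camera" (4x4, takes a point from camera to world coordinates); the wrist camera has in their place "hand_eye" (4x4, takes a point from camera to tool coordinates, whose origin is the TCP and whose axes are the tool frame's). Camera axes: x right, y down, z forward; pixel columns grow to the right and rows downward; lengths in m; the calibration is good to about 2 mm. A picture is of the moment at which its call begins: read the wrist's pose just before it.
- ticket.job_done(): hands the job in, once; it reports no verdict.
The state is a dict: "time": time; "joint_pos": joint angles; "joint_vel": joint speeds; "joint_efforts": joint torques, N m; "tool_pos": TCP position; "tool_rot": TCP orientation; "contact_force": force on the tool from outside, world axes, zero at the start; "ft_torque": the same for the moment, N m; "gripper_width": opening from 0.0 (shut) to 1.0 (fully open).
Only numpy, scipy, OpenCV 4.12 (cv2) and the standard library are available. Lean on these libraries where they do the work, as an engineer would, in place of code of your own. Each camera call takes 0.05 s, during which the arm holds its last target.

## Working session

There is one attempt and no reset: what is moved stays moved. The work goes in short steps, Python scripts to look and compute and a tool call to move; the robot and the scene stay as the last step left them, time stands still between calls to the robot, and variables do not carry over. Pictures are saved under pics/ and viewed, and the job is handed in when it is done.

Besides the shell and the picture viewer there is one more tool, called after "Request:" in YAML: its name, and indented under it one key for each argument. carry_out: Moves the arm, as the interface text tells. Shift numbers are shares of 0.04 m and turn numbers shares of 5 degrees, none past 1 either way. Its arguments: {"type":"object","properties":{"moves":{"type":"array"}},"required":["moves"]}

```bash
ls; mkdir -p pics
python3 - <<'E'
from plant import state, grab_frame, ticket, manip
import cv2, numpy as np
s=state(); print(s); print([ (a,getattr(manip,a)) for a in dir(manip) if not a.startswith('__')])
for n in ("top","side"):
    f=grab_frame(n); cv2.imwrite(f"pics/{n}0.png",f["frame"][:,:,::-1]); np.savez(f"pics/{n}0.npz",**f)
    print(n,f["K"],f["k1"],f["world_from_camera"])
E
```

```text
pics
{'time': 0.0, 'joint_pos': array([-1.41600933e+00,  5.33450920e-02,  1.61430244e+00, -3.87140178e-05,
        1.47600281e+00, -1.19004949e-01]), 'joint_vel': array([ 0.00012133, -0.00060016,  0.00067104,  0.00020995, -0.00142846,
        0.0005696 ]), 'joint_efforts': array([ 6.18452559e-04, -3.93681693e+01, -3.70175707e+01, -5.59476621e-05,
        7.15182090e-03,  7.80122036e-06]), 'tool_pos': array([ 0.16887941, -0.60109843,  0.23006528]), 'tool_rot': array([-7.00506200e-04,  7.96990055e-01, -6.03991551e-01, -7.53781392e-04]), 'contact_force': array([ 0.41970312, -0.17920467,  0.13671592]), 'ft_torque': array([-0.04711066, -0.02323271,  0.00990009]), 'gripper_width': 1.002383090336603}
[('IKError', <class 'plant.IKError'>), ('grip_depth', 0.0187)]
top [[384.52863419   0.         322.05580269]
 [  0.         384.52863419 200.525886  ]
 [  0.           0.           1.        ]] -0.011860860835598213 [[ 0.02212578 -0.98491064  0.1716435   0.34517   ]
 [-0.99959521 -0.02486508 -0.0138255   0.01962195]
 [ 0.01788481 -0.17126812 -0.98506211  1.01775374]
 [ 0.          0.          0.          1.        ]]
side [[379.89809143   0.         318.7469749 ]
 [  0.         379.89809143 197.24577614]
 [  0.           0.           1.        ]] -0.07404071268615535 [[-0.99690626 -0.03212522  0.07173481  0.43172819]
 [-0.07808412  0.50914454 -0.85713167  0.97898383]
 [-0.00898784 -0.86008128 -0.51007785  0.63159487]
 [ 0.          0.          0.          1.        ]]
```

View pics/top0.png

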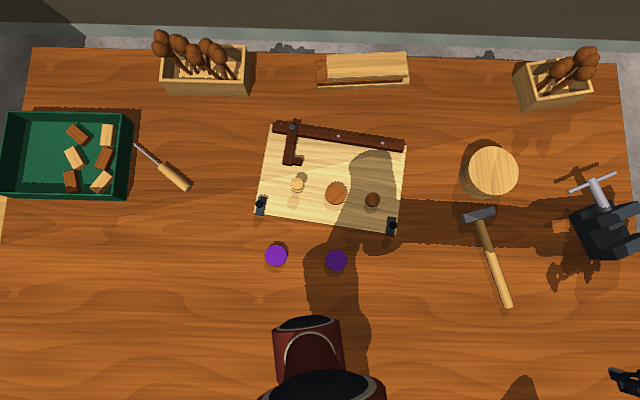

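View pics/side0.png

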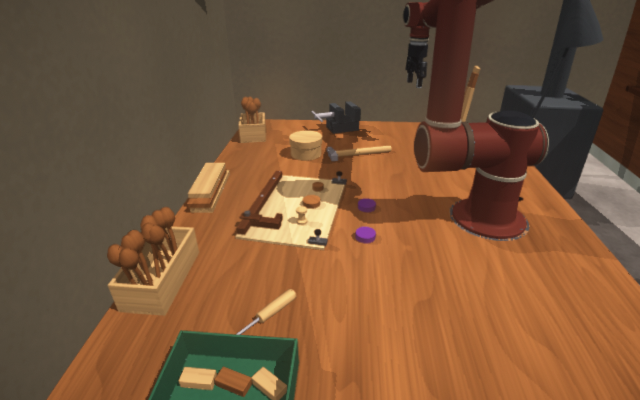

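Top view: the jig has its fence along the top edge and the stop and lip at about (292,150). The candidates are an orange-brown blank at (336,193), a smaller dark blank at (372,199), the spool at (297,184), and purple look-alikes at (276,254) and (336,260). The disc should be the larger blank at (336,193), and I'll confirm that with an enlarged crop and measurements.

```bash
cat > h.py <<'E'
import cv2, numpy as np
def undist(f,uv):
    K=f["K"];k1=float(f["k1"]); uv=np.atleast_2d(uv).astype(float)
    D=np.array([k1,0,0,0,0.])
    return cv2.undistortPoints(uv.reshape(-1,1,2),K,D).reshape(-1,2)
def onplane(f,uv,z,T=None):
    T=f["world_from_camera"] if T is None else T
    n=undist(f,uv); d=np.c_[n,np.ones(len(n))]@T[:3,:3].T; o=T[:3,3]
    return o+d*((z-o[2])/d[:,2])[:,None]
def cloud(f,T=None):
    T=f["world_from_camera"] if T is None else T
    h,w=f["z_map"].shape; u,v=np.meshgrid(np.arange(w),np.arange(h))
    n=undist(f,np.c_[u.ravel(),v.ravel()]); z=f["z_map"].ravel()
    P=(np.c_[n,np.ones(len(n))]*z[:,None])@T[:3,:3].T+T[:3,3]
    P[z==0]=np.nan
    return P.reshape(h,w,3)
def proj(f,P,T=None):
    T=f["world_from_camera"] if T is None else T
    Ti=np.linalg.inv(T); r,_=cv2.Rodrigues(Ti[:3,:3])
    return cv2.projectPoints(np.atleast_2d(P).astype(float),r,Ti[:3,3],f["K"],np.array([float(f["k1"]),0,0,0,0]))[0].reshape(-1,2)
E
python3 - <<'E'
from h import *
f=dict(np.load("pics/top0.npz")); im=f["frame"][:,:,::-1]
c=im[105:275,240:420]; cv2.imwrite("pics/crop0.png",cv2.resize(c,None,fx=4.4,fy=3.5,interpolation=cv2.INTER_CUBIC)[:600,:800])
cv2.imwrite("pics/crop0.png",cv2.resize(c,None,fx=3.5,fy=3.5,interpolation=cv2.INTER_CUBIC))
P=cloud(f)
for p in [(336,193),(372,199),(297,184),(276,254),(336,260),(350,140),(330,170),(292,150),(492,170),(292,127),(261,204),(391,224)]:
    print(p,P[p[1],p[0]].round(4))
E
```

```text
(336, 193) [ 0.5388 -0.0305  0.0269]
(372, 199) [ 0.5242 -0.1245  0.0321]
(297, 184) [0.5546 0.0712 0.0533]
(276, 254) [0.3768 0.1211 0.017 ]
(336, 260) [ 0.365  -0.0337  0.0181]
(350, 140) [ 0.6844 -0.0657  0.0292]
(330, 170) [ 0.605  -0.0141  0.0095]
(292, 150) [0.6528 0.0891 0.0273]
(492, 170) [ 0.5989 -0.4243  0.077 ]
(292, 127) [0.7098 0.0899 0.0474]
(261, 204) [0.501  0.1613 0.0492]
(391, 224) [ 0.4581 -0.1707  0.0476]
```

View pics/crop0.png

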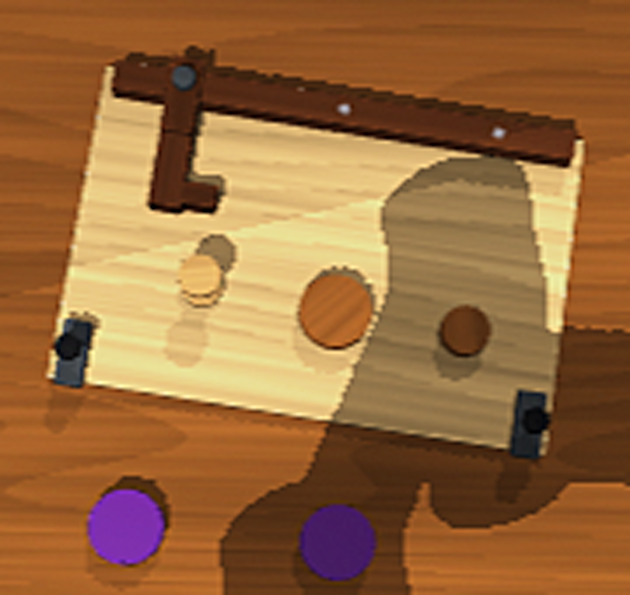

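The crop confirms it. The large natural-wood blank at crop (337,308), full-frame (336,193), is the disc. The small blank is at (372,199), and the purple pieces are off the jig. Next I'll fit the jig pose and the disc centres.

Run:
```python
from h import *
f=dict(np.load("pics/top0.npz")); im=f["frame"]; P=cloud(f)
hsv=cv2.cvtColor(im,cv2.COLOR_RGB2HSV)
win=np.zeros(P.shape[:2],bool); win[105:245,245:420]=1
z=P[...,2]
b=win&(z>0.006)&(z<0.0125); pts=P[b][:,:2]
print("board z",np.median(z[b]),np.std(z[b]), b.sum())
# drop stray pts: largest component
def comp(m):
    n,l,s,c=cv2.connectedComponentsWithStats(m.astype(np.uint8)); k=1+s[1:,4].argmax(); return l==k
bb=comp(b)
r=cv2.minAreaRect((P[bb][:,:2]*1000).astype(np.float32)); print("board rect",r)
# fence: z 0.026..0.036
fe=win&(z>0.024)&(z<0.036)
n,l,s,c=cv2.connectedComponentsWithStats(fe.astype(np.uint8))
for k in range(1,n):
    if s[k,4]>20:
        q=P[l==k]; print(k,s[k],c[k].round(1),np.median(q[:,2]).round(4),q[:,:2].mean(0).round(4),cv2.minAreaRect((q[:,:2]*1000).astype(np.float32)))
# discs: colour contour refinement at plane z=.027
for (u,v,rad) in [(336,193,14),(372,199,11),(297,184,10)]:
    m=np.zeros_like(win); yy,xx=np.mgrid[:400,:640]; m=((xx-u)**2+(yy-v)**2<rad**2)&(z>0.020)
    m=comp(m); uv=np.c_[xx[m],yy[m]]; zt=np.median(z[m]); w=onplane(f,uv,zt); print(u,v,m.sum(),"z",zt,"c",w.mean(0).round(4),"circle",cv2.minEnclosingCircle((w[:,:2]*1000).astype(np.float32)))
```

```text
board z 0.009235531791740303 0.0015167580132179701 9476
board rect ((582.9859619140625, -19.086410522460938), (380.1805419921875, 249.08770751953125), 82.380126953125)
2 [272 122  18  11 146] [279.9 127.1] 0.0311 [0.7148 0.1236] ((715.6507568359375, 121.425048828125), (46.15840530395508, 25.601224899291992), 83.57439422607422)
7 [296 126 108  25 989] [350.3 138.1] 0.031 [ 0.6892 -0.0663] ((690.3136596679688, -65.420654296875), (291.2638854980469, 26.028499603271484), 82.58004760742188)
14 [282 142  21  23 290] [290.8 154.9] 0.0311 [0.638  0.0915] ((642.3547973632812, 85.41124725341797), (52.09374237060547, 58.54459762573242), 84.29595947265625)
15 [326 183  21  21 332] [335.9 193.3] 0.0276 [ 0.5379 -0.0301] ((538.662109375, -30.464893341064453), (54.70655059814453, 52.66493606567383), 1.2282665967941284)
17 [366 192  15  14 151] [373.2 198.6] 0.0271 [ 0.5261 -0.1284] ((526.8372802734375, -128.0686492919922), (35.155357360839844, 36.5636100769043), 45.94658279418945)
336 193 351 z 0.027467134212109 c [ 0.5375 -0.0301  0.0275] circle ((537.5836181640625, -29.973407745361328), 28.164079666137695)
372 199 165 z 0.02692619431720711 c [ 0.5258 -0.128   0.0269] circle ((525.417236328125, -127.85108184814453), 19.31711196899414)
297 184 134 z 0.05428366092671205 c [0.5547 0.0709 0.0543] circle ((553.62451171875, 71.27111053466797), 18.191425323486328)
```

```bash
cat >> h.py <<'E'
YAW=np.deg2rad(-7.6); C=np.array([0.583,-0.0191])
RJ=np.array([[np.cos(YAW),-np.sin(YAW)],[np.sin(YAW),np.cos(YAW)]])
def tojig(p): return (np.asarray(p)[...,:2]-C)@RJ
def tow(p,z): 
    p=np.atleast_2d(p); return np.c_[p@RJ.T+C,np.full(len(p),z)]
E
python3 - <<'E'
from h import *
for n in ("top","side"):
    f=dict(np.load(f"pics/{n}0.npz")); P=cloud(f); z=P[...,2]; J=tojig(P)*1000
    m=(z>0.026)&(z<0.036)
    s=m&(J[...,0]>40)&(J[...,0]<92)&(J[...,1]>60)&(J[...,1]<160); q=J[s]
    print(n,"stop y range",np.percentile(q[:,1],[0,2,50,98,100]).round(1))
    s=m&(J[...,0]>0)&(J[...,0]<40)&(J[...,1]>60)&(J[...,1]<160); q=J[s]
    print("lip+stop end: x",np.percentile(q[:,0],[0,2,50,98,100]).round(1),"y",np.percentile(q[:,1],[0,2,98,100]).round(1))
    s=m&(J[...,0]>85)&(J[...,0]<140)&(abs(J[...,1])<200); q=J[s]
    for y in (-150,-75,0,60): 
        a=q[abs(q[:,1]-y)<20,0]; print("fence x at",y,np.percentile(a,[0,3,97]).round(1))
    im=f["frame"][:,:,::-1].copy(); im=cv2.resize(im,None,fx=4,fy=4,interpolation=cv2.INTER_CUBIC)
    def poly(pts,zz,c):
        uv=proj(f,tow(np.array(pts)/1000,zz)); cv2.polylines(im,[((uv+0.5)*4*8).astype(int)],True,c,1,cv2.LINE_AA,3)
    poly([(-125,-190),(125,-190),(125,190),(-125,190)],.009,(0,255,0))
    poly([(100,-190),(125,-190),(125,190),(100,190)],.031,(255,255,0))
    cy=104
    poly([(15,cy),(100,cy),(100,cy+26),(15,cy+26)],.031,(0,255,255)); poly([(19,cy-26),(37,cy-26),(37,cy),(19,cy)],.031,(255,0,255))
    t=np.linspace(0,2*np.pi,40); 
    poly(np.c_[-43.6+28*np.cos(t),-16.9+28*np.sin(t)],.027,(255,0,0))
    u=proj(f,tow([0,0],.02))[0]*4; x0,y0=int(u[0])-360,int(u[1])-270
    cv2.imwrite(f"pics/ov_{n}.png",im[y0:y0+540,x0:x0+720])
E
```

```text
top stop y range [111.  111.  123.4 136.4 137.2]
lip+stop end: x [15.  15.8 27.9 38.6 40. ] y [ 84.8  85.7 135.7 136.7]
fence x at -150 [ 99.9 100.6 123.1]
fence x at -75 [ 99.6 100.2 124. ]
fence x at 0 [ 99.3 100.3 123.7]
fence x at 60 [100.4 101.1 124.2]
side stop y range [112.1 114.5 132.9 142.6 143.9]
lip+stop end: x [17.  17.4 28.  38.9 39.7] y [ 86.5  90.  141.5 142.2]
fence x at -150 [102.8 102.9 126.5]
fence x at -75 [101.9 102.3 126.5]
fence x at 0 [101.8 102.5 126.1]
fence x at 60 [102.4 102.6 125.5]
```

View pics/ov_top.png

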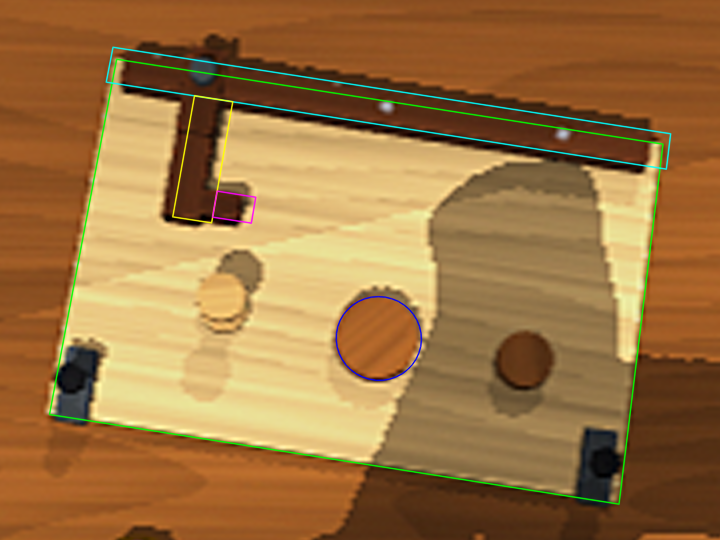

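View pics/ov_side.png

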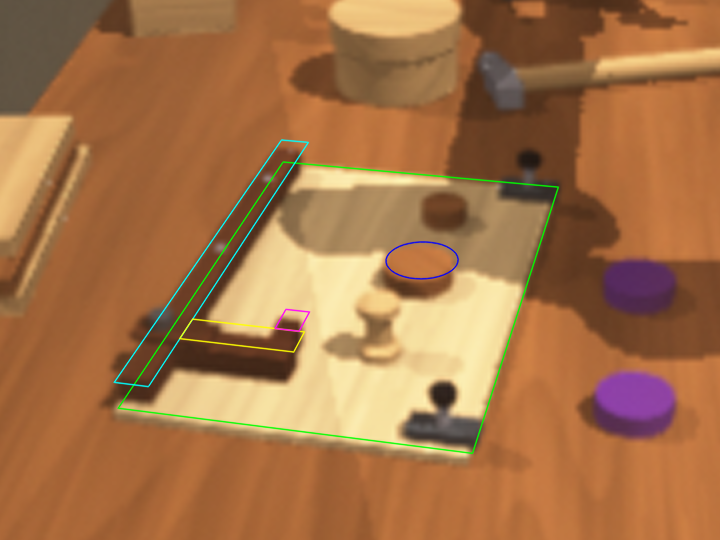

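Fence and board overlays agree to about 2 mm. The stop face is at jig y ≈ 111, so the pocket corner is at jig (100,111) and the seated centre is at about (72,83). The disc is at jig (-44,-17). I'll turn the jaws along the fence first, then travel.

Request:
carry_out:
  moves:
    - [[0,0,0.93,0,0,0,-0.3],[0,0,0.93,0,0,0,-0.3],[0,0,0.93,0,0,0,-0.3],[0,0,0.93,0,0,0,-0.3],[0,0,0.93,0,0,0,-0.3]]

```text
time: 0.52
tool_pos: [0.1689, -0.6013, 0.2305]
tool_rot: [0.0, -0.657, 0.754, 0.001]
contact_force: [0.2, -0.1, 0.4]
gripper_width: 0.35
```

```bash
cat >> h.py <<'E'
def rep():
    from plant import state
    from scipy.spatial.transform import Rotation as R
    s=state(); q=s["tool_rot"]; Rm=R.from_quat([q[1],q[2],q[3],q[0]]).as_matrix()
    print("t %.2f jig TCP mm"%s["time"],(tojig(s["tool_pos"])*1000).round(1),"z %.1f"%(s["tool_pos"][2]*1000),"yaw x-axis rel jig %.1f"%(np.rad2deg(np.arctan2(Rm[1,0],Rm[0,0])-YAW)),"tilt",Rm[:2,2].round(4),"F",s["contact_force"].round(1),"w %.3f"%s["gripper_width"],"q",s["joint_pos"].round(2))
    return s,Rm
E
python3 -c "
from h import *;rep()"
```

```text
t 0.52 jig TCP mm [-333.4 -631.9] z 230.5 yaw x-axis rel jig -90.2 tilt [-0.0002  0.0012] F [ 0.2 -0.1  0.4] w 0.350 q [-1.42  0.05  1.61 -0.    1.48  0.29]
```

Request:
carry_out:
  moves:
    - [[0,0,0,-0.77,-0.295,0,-0.3],[0,0,0,-0.77,-0.295,0,-0.3],[0,0,0,-0.77,-0.295,0,-0.3],[0,0,0,-0.77,-0.295,0,-0.3],[0,0,0,-0.77,-0.295,0,-0.3],[0,0,0,-0.77,-0.295,0,-0.3],[0,0,0,-0.77,-0.295,0,-0.3],[0,0,0,-0.77,-0.295,0,-0.3]]

```text
time: 1.18
tool_pos: [0.2953, -0.3681, 0.2307]
tool_rot: [0.0, -0.659, 0.752, 0.0]
contact_force: [0.6, -0.5, 1.0]
gripper_width: 0.352
```

Request:
carry_out:
  moves:
    - [[0,0,0,-0.77,-0.295,0,-0.3],[0,0,0,-0.77,-0.295,0,-0.3],[0,0,0,-0.77,-0.295,0,-0.3],[0,0,0,-0.77,-0.295,0,-0.3],[0,0,0,-0.77,-0.295,0,-0.3],[0,0,0,-0.77,-0.295,0,-0.3],[0,0,0,-0.77,-0.295,0,-0.3],[0,0,0,-0.77,-0.295,0,-0.3]]

```text
time: 1.85
tool_pos: [0.4212, -0.1363, 0.2309]
tool_rot: [-0.0, -0.659, 0.752, 0.0]
contact_force: [-0.1, -0.7, 0.5]
gripper_width: 0.346
```

Request:
carry_out:
  moves:
    - [[0,0,0,-0.77,-0.295,0,-0.3],[0,0,0,-0.77,-0.295,0,-0.3],[0,0,0,-0.77,-0.295,0,-0.3],[0,0,0,0,0,0,-0.3],[0,0,0,0,0,0,-0.3]]

```text
time: 2.27
tool_pos: [0.4683, -0.0497, 0.2307]
tool_rot: [-0.0, -0.66, 0.751, 0.0]
contact_force: [-0.7, -1.2, 0.0]
gripper_width: 0.35
```

Run:
```python
from h import *
from plant import grab_frame
s,Rm=rep()
f=grab_frame("wrist"); cv2.imwrite("pics/w1.png",f["frame"][:,:,::-1])
T=np.eye(4); T[:3,:3]=Rm; T[:3,3]=s["tool_pos"]; T=T@f["hand_eye"]
P=cloud(f,T); z=P[...,2]; J=tojig(P)*1000
m=((z>.022)&(z<.033)).astype(np.uint8)
n,l,st,c=cv2.connectedComponentsWithStats(m)
for k in range(1,n):
    if st[k,4]>150:
        q=J[l==k]; print(st[k],c[k].round(0),"z",np.median(z[l==k]).round(4),"jig bbox",np.percentile(q,1,axis=0).round(1),np.percentile(q,99,axis=0).round(1),cv2.minEnclosingCircle(q.astype(np.float32)))
```

```text
t 2.27 jig TCP mm [-109.7  -45.5] z 230.7 yaw x-axis rel jig -89.8 tilt [-0.0013  0.0001] F [-0.7 -1.2  0. ] w 0.350 q [-0.26 -0.33  1.96 -0.    1.51  1.44]
[ 108    0   64   34 1464] [137.  16.] z 0.0319 jig bbox [15.8 87.2] [ 41.9 138.5] ((29.813053131103516, 113.55648803710938), 27.85157585144043)
[ 253   67   60   61 2806] [283.  98.] z 0.0282 jig bbox [-68.3 -39.7] [-16.8  11.3] ((-42.52650833129883, -13.989322662353516), 28.00801658630371)
[ 369   78   41   41 1306] [389.  98.] z 0.0281 jig bbox [ -59.3 -130.9] [-24.9 -95.5] ((-41.608543395996094, -113.5512924194336), 19.069589614868164)
[627 100  13  29 280] [634. 114.] z 0.0262 jig bbox [ -66.2 -366. ] [ -40.  -352.7] ((-52.68824768066406, -363.19659423828125), 13.714701652526855)
[ 84 137  27  49 572] [ 98. 160.] z 0.0226 jig bbox [-127.2  164.7] [-80.1 185. ] ((-103.64569091796875, 174.57339477539062), 25.7512264251709)
[429 138  25  49 464] [439. 160.] z 0.0226 jig bbox [-126.9 -179.9] [ -79.9 -159.9] ((-103.48063659667969, -170.5565948486328), 25.622549057006836)
```

View pics/w1.png

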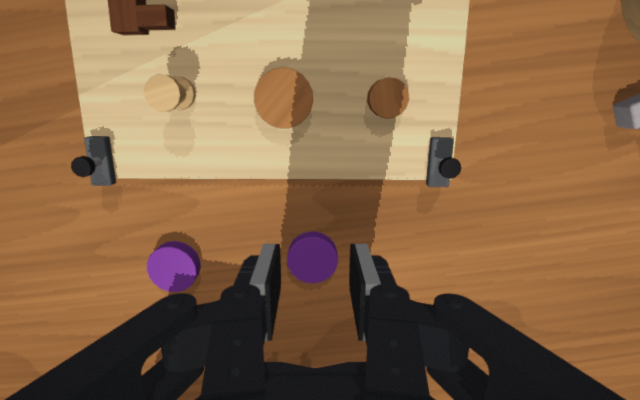

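Wrist view: the disc is at (283,98), radius 28.0 mm and top z 28 mm, as specified. The small disc is at (389,98) and the spool at (168,94). Next I'll align behind the disc and descend.

Request:
carry_out:
  moves:
    - [[0,0,0,-0.38,-0.18,0,-0.3],[0,0,0,-0.37,-0.18,0,-0.3],[0,0,0,0,0,0.8,-0.3],[0,0,0,0,0,0.8,-0.3],[0,0,0,0,0,0.8,-0.3],[0,0,0,0,0,0.8,-0.3],[0,0,0,0,0,0.8,-0.3],[0,0,0,0,0,0,-0.3]]

```text
time: 2.98
tool_pos: [0.4805, -0.0235, 0.0641]
tool_rot: [-0.004, -0.658, 0.753, 0.005]
contact_force: [-1.1, 1.0, -1.5]
gripper_width: 0.348
```

```bash
cat > look.py <<'E'
import sys
from h import *
from plant import grab_frame
s,Rm=rep()
tag=sys.argv[1]
f=grab_frame("wrist")
T=np.eye(4); T[:3,:3]=Rm; T[:3,3]=s["tool_pos"]; T=T@f["hand_eye"]
g=grab_frame("top"); h=grab_frame("side")
u=proj(g,tow([0.02,0],.02))[0].astype(int); a=g["frame"][u[1]-75:u[1]+75,u[0]-100:u[0]+100]
u=proj(h,tow([0.02,0],.02))[0].astype(int); b=h["frame"][u[1]-75:u[1]+75,u[0]-100:u[0]+100]
A=np.hstack([cv2.resize(x,(400,300),interpolation=cv2.INTER_CUBIC) for x in (a,b)])
B=np.zeros((300,800,3),np.uint8); B[:,:480]=cv2.resize(f["frame"],(480,300))
cv2.imwrite(f"pics/{tag}.png",np.vstack([A,B])[:,:,::-1])
for nm,F,TT in (("wrist",f,T),("top",g,None),("side",h,None)):
    P=cloud(F,TT); z=P[...,2]; J=tojig(P)*1000
    hsv=cv2.cvtColor(F["frame"],cv2.COLOR_RGB2HSV)
    m=(z>.0225)&(z<.0300)&(abs(J[...,0])<105)&(abs(J[...,1])<185)
    if nm!="wrist": m&=True
    n,l,st,c=cv2.connectedComponentsWithStats(m.astype(np.uint8))
    for k in range(1,n):
        if st[k,4]>60:
            q=J[l==k]; (cc,r)=cv2.minEnclosingCircle(q.astype(np.float32))
            if 12<r<36: print(nm,"px",c[k].round(0),st[k,4],"z %.1f"%(np.median(z[l==k])*1000),"c",np.round(cc,1),"r %.1f"%r, "bbox",np.percentile(q,[2,98],axis=0).round(1).tolist())
E
python3 look.py a1
```

```text
t 2.98 jig TCP mm [-101.   -17.9] z 64.1 yaw x-axis rel jig -90.1 tilt [-0.0135  0.0025] F [-1.1  1.  -1.5] w 0.348 q [-0.2  -0.12  2.07 -0.    1.2   1.5 ]
wrist px [310. 116.] 10111 z 28.2 c [-42.8 -14.4] r 28.0 bbox [[-67.2, -39.1], [-17.8, 10.3]]
wrist px [507. 116.] 4640 z 28.1 c [ -41.3 -113.2] r 19.3 bbox [[-58.0, -129.4], [-24.8, -95.1]]
side px [311. 200.] 140 z 25.4 c [-40.6 -13.6] r 29.9 bbox [[-65.2, -38.5], [-15.9, 13.9]]
```

View pics/a1.png

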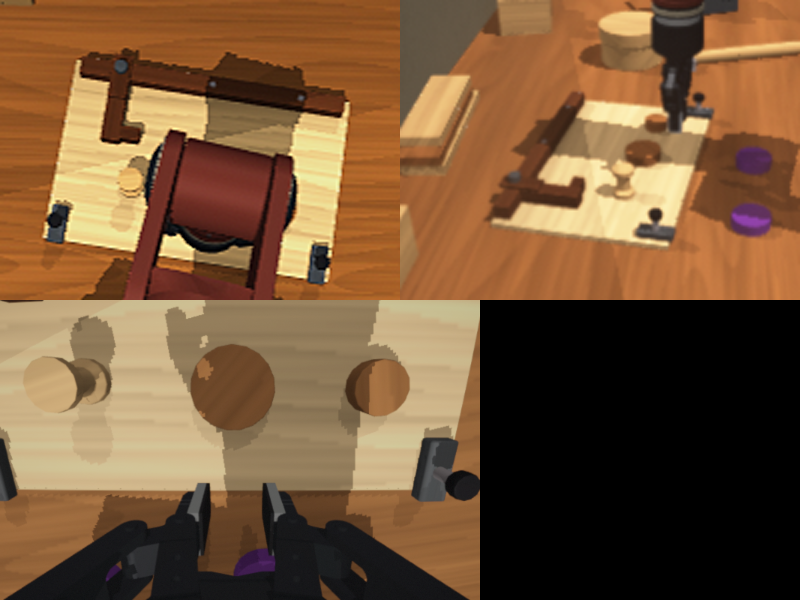

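Wrist view: the pads are at (200,510) and (270,510), symmetric behind the disc at (233,388), and nothing else is near them. I'll descend to about 5 mm over the board.

Request:
carry_out:
  moves:
    - [[0,0,0,-0.04,0,0.3,-0.3],[0,0,0,0,0,0.3,-0.3],[0,0,0,0,0,0.3,-0.3],[0,0,0,0,0,0.2,-0.3],[0,0,0,0,0,0,-0.3],[0,0,0,0,0,0,-0.3],[0,0,0,0,0,0,-0.3]]

```text
time: 3.72
tool_pos: [0.4869, -0.0216, 0.0274]
tool_rot: [0.0, -0.659, 0.752, -0.0]
contact_force: [0.0, 0.3, 0.9]
gripper_width: 0.347
```

```bash
python3 look.py a2
```

```text
t 3.72 jig TCP mm [-94.9 -15.2] z 27.4 yaw x-axis rel jig -90.0 tilt [ 0.0002 -0.0001] F [0.  0.3 0.9] w 0.347 q [-0.2  -0.05  2.08 -0.    1.11  1.51]
wrist px [315. 137.] 15086 z 28.2 c [-42.7 -14.4] r 28.2 bbox [[-66.8, -39.0], [-17.6, 10.2]]
wrist px [555. 138.] 6789 z 28.1 c [ -41.6 -113.2] r 19.4 bbox [[-58.0, -129.5], [-24.7, -95.3]]
side px [311. 200.] 144 z 25.5 c [-41.6 -12.6] r 28.8 bbox [[-65.8, -38.0], [-16.6, 14.5]]
```

View pics/a2.png

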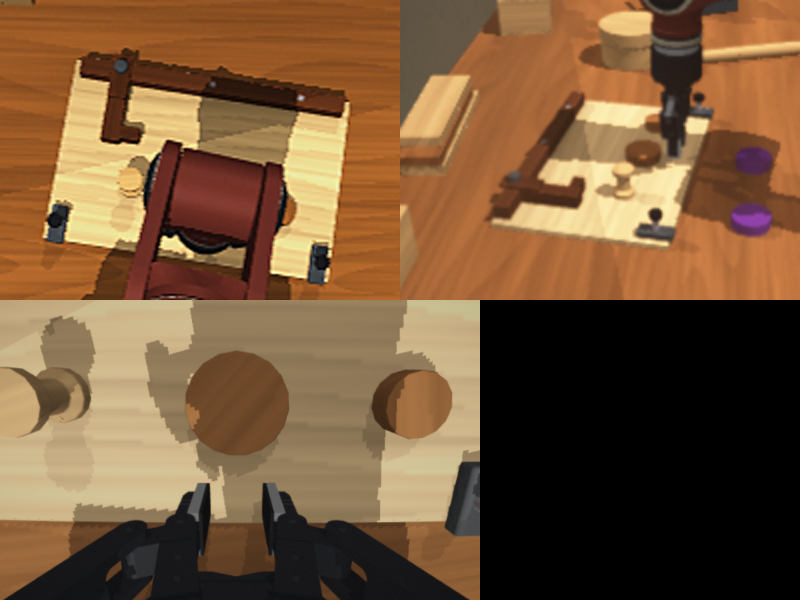

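Request:
carry_out:
  moves:
    - [[0,0,0,0,0,0.17,-0.3],[0,0,0,0,0,0.16,-0.3],[0,0,0,0,0,0,-0.3],[0,0,0,0,-0.1,0,-0.3],[0,0,0,0,-0.12,0,-0.3],[0,0,0,0,-0.12,0,-0.3],[0,0,0,0,-0.12,0,-0.3],[0,0,0,0,-0.12,0,-0.3]]

```text
time: 4.53
tool_pos: [0.5106, -0.0249, 0.0144]
tool_rot: [0.0, -0.659, 0.752, -0.0]
contact_force: [-1.0, 0.1, -0.1]
gripper_width: 0.354
```

Request:
carry_out:
  moves:
    - [[0,0,0,0,-0.15,0,-0.3],[0,0,0,0,-0.15,0,-0.3],[0,0,0,0,-0.15,0,-0.3],[0,0,0,0,-0.15,0,-0.3],[0,0,0,0,-0.15,0,-0.3],[0,0,0,0,-0.1,0,-0.3],[0,0,0,0,0,0,-0.3]]

```text
time: 5.12
tool_pos: [0.5444, -0.0294, 0.0143]
tool_rot: [0.0, -0.659, 0.752, -0.0]
contact_force: [0.3, -0.1, -0.1]
gripper_width: 0.348
```

```bash
python3 look.py a3
```

```text
t 5.12 jig TCP mm [-36.9 -15.3] z 14.3 yaw x-axis rel jig -90.0 tilt [ 0.0008 -0.0002] F [ 0.3 -0.1 -0.1] w 0.348 q [-0.19  0.1   1.95 -0.    1.09  1.51]
wrist px [550. 280.] 6001 z 28.1 c [ -41.9 -113.2] r 19.6 bbox [[-57.6, -129.6], [-23.6, -95.2]]
top px [375. 199.] 115 z 27.2 c [ -41.5 -116.8] r 18.0 bbox [[-58.5, -133.3], [-25.1, -109.0]]
```

View pics/a3.png

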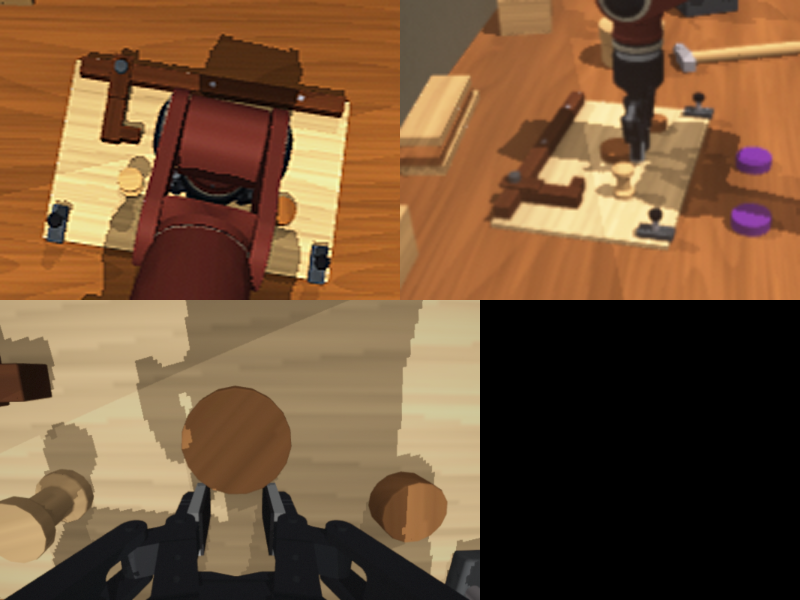

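The disc is nested in the two-finger cradle at wrist (236,440), and the spool and small disc haven't moved. I'll measure the disc's offset from the TCP, then continue.

```bash
cat > disc.py <<'E'
# fit circle (known r=28) to disc's free top rim seen by wrist camera; push axis sign
from h import *
from plant import grab_frame
from scipy.optimize import least_squares
import sys
s,Rm=rep(); f=grab_frame("wrist")
T=np.eye(4); T[:3,:3]=Rm; T[:3,3]=s["tool_pos"]; T=T@f["hand_eye"]
P=cloud(f,T); z=P[...,2]; J=tojig(P)*1000; t=tojig(s["tool_pos"])*1000
fw=-(Rm[:2,1]@RJ); d=(J-t)@fw     # forward distance ahead of TCP
lat=(J-t)@(Rm[:2,0]@RJ)
m=(z>.0255)&(z<.0305)&(d>16)&(d<70)&(abs(lat)<40)
n,l,st,c=cv2.connectedComponentsWithStats(m.astype(np.uint8)); m=l==1+st[1:,4].argmax()
cs=max(cv2.findContours(m.astype(np.uint8),cv2.RETR_EXTERNAL,cv2.CHAIN_APPROX_NONE)[0],key=len)[:,0]
w=tojig(onplane(f,cs,.0275,T))*1000; dd=(w-t)@fw; w=w[dd>26]
r=least_squares(lambda p:np.hypot(*(w-p).T)-28,w.mean(0),loss='soft_l1'); 
print("disc jig",r.x.round(1),"rms",np.sqrt(np.mean(r.fun**2)).round(2),"rel TCP fwd %.1f lat(tool x) %.1f"%((r.x-t)@fw,(r.x-t)@(Rm[:2,0]@RJ)))
# fence near edge as the same camera sees it
m=(z>.0305)&(z<.036)&(J[...,0]>85)&(J[...,0]<130)&(abs(J[...,1])<70)
if m.sum()>200: print("fence near-edge x",np.percentile(J[m][:,0],2).round(1))
m=(z>.0305)&(z<.036)&(J[...,0]>45)&(J[...,0]<88)&(J[...,1]>90)&(J[...,1]<150)
if m.sum()>100: print("stop face y",np.percentile(J[m][:,1],2).round(1))
if len(sys.argv)>1: cv2.imwrite(f"pics/{sys.argv[1]}.png",f["frame"][:,:,::-1])
E
python3 disc.py
```

```text
t 5.27 jig TCP mm [-38.1 -15.2] z 13.9 yaw x-axis rel jig -90.0 tilt [-0.0005  0.0001] F [-0.6 -0.2  0.4] w 0.352 q [-0.19  0.1   1.95  0.    1.09  1.51]
disc jig [ -2.6 -14.1] rms 0.42 rel TCP fwd 35.6 lat(tool x) -1.1
```

Request:
carry_out:
  moves:
    - [[0,0,0,0,-0.1,0,-0.3],[0,0,0,0,-0.15,0,-0.3],[0,0,0,0,-0.15,0,-0.3],[0,0,0,0,-0.15,0,-0.3],[0,0,0,0,-0.15,0,-0.3],[0,0,0,0,-0.15,0,-0.3],[0,0,0,0,-0.15,0,-0.3],[0,0,0,0,-0.15,0,-0.3]]

```text
time: 5.98
tool_pos: [0.5897, -0.0354, 0.0141]
tool_rot: [0.0, -0.659, 0.752, -0.0]
contact_force: [-0.2, -0.0, -0.1]
gripper_width: 0.352
```

Request:
carry_out:
  moves:
    - [[0,0,0,0,-0.15,0,-0.3],[0,0,0,0,-0.15,0,-0.3],[0,0,0,0,-0.1,0,-0.3],[0,0,0,0,-0.06,0,-0.3],[0,0,0,0,0,0,-0.3]]

```text
time: 6.4
tool_pos: [0.6078, -0.0378, 0.0142]
tool_rot: [0.0, -0.659, 0.752, -0.0]
contact_force: [-0.3, 1.0, 0.6]
gripper_width: 0.352
```

```bash
python3 disc.py b1
```

```text
t 6.40 jig TCP mm [ 27.  -15.2] z 14.2 yaw x-axis rel jig -90.0 tilt [ 0.0004 -0.0001] F [-0.3  1.   0.6] w 0.352 q [-0.18  0.24  1.79  0.    1.11  1.52]
disc jig [ 61.2 -14.1] rms 0.4 rel TCP fwd 34.2 lat(tool x) -1.2
fence near-edge x 101.5
```

View pics/b1.png

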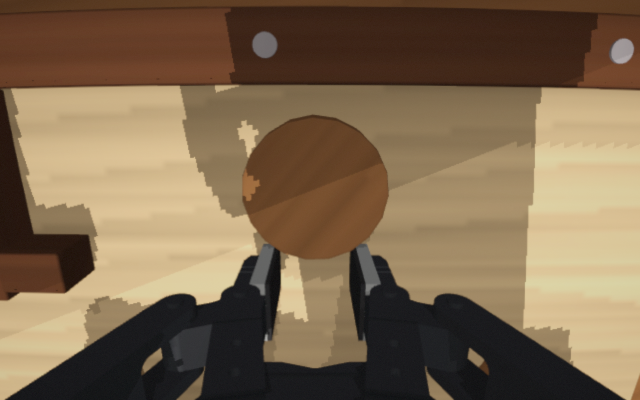

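The disc is 12 mm from the fence, still centred in the cradle at (315,187). From here I close in with small steps.

Request:
carry_out:
  moves:
    - [[0,0,0,0,-0.08,0,-0.3],[0,0,0,0,-0.08,0,-0.3],[0,0,0,0,-0.05,0,-0.3],[0,0,0,0,0,0,-0.3]]

```text
time: 6.78
tool_pos: [0.616, -0.0389, 0.0143]
tool_rot: [0.0, -0.659, 0.752, -0.0]
contact_force: [0.3, -0.1, 0.1]
gripper_width: 0.351
```

Request:
carry_out:
  moves:
    - [[0,0,0,0,-0.025,0,-0.3],[0,0,0,0,0,0,-0.3]]

```text
time: 6.95
tool_pos: [0.6166, -0.0389, 0.0141]
tool_rot: [0.0, -0.659, 0.752, -0.0]
contact_force: [0.2, -0.2, -0.3]
gripper_width: 0.348
```

Request:
carry_out:
  moves:
    - [[0,0,0,0,-0.025,0,-0.3],[0,0,0,0,0,0,-0.3]]

```text
time: 7.12
tool_pos: [0.6176, -0.039, 0.0141]
tool_rot: [0.0, -0.659, 0.752, 0.0]
contact_force: [0.2, 0.1, 0.2]
gripper_width: 0.351
```

```bash
python3 disc.py b2
```

```text
t 7.12 jig TCP mm [ 36.9 -15.2] z 14.1 yaw x-axis rel jig -90.0 tilt [0. 0.] F [0.2 0.1 0.2] w 0.351 q [-0.18  0.26  1.77  0.    1.11  1.52]
disc jig [ 70.7 -14. ] rms 0.4 rel TCP fwd 33.8 lat(tool x) -1.2
fence near-edge x 101.5
```

View pics/b2.png

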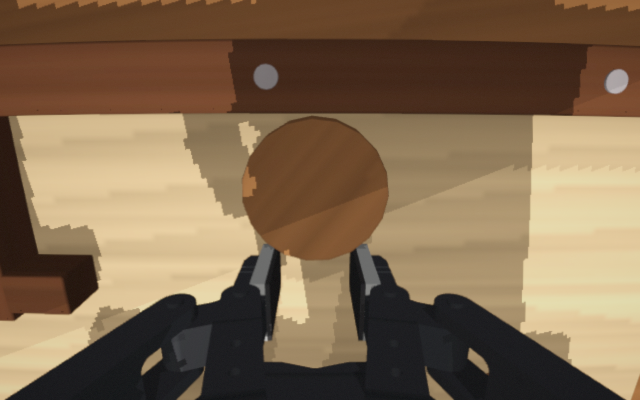

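Request:
carry_out:
  moves:
    - [[0,0,0,0,-0.025,0,-0.3],[0,0,0,0,0,0,-0.3]]

```text
time: 7.33
tool_pos: [0.6186, -0.0392, 0.0141]
tool_rot: [0.0, -0.659, 0.752, -0.0]
contact_force: [0.0, 0.3, 0.3]
gripper_width: 0.348
```

Request:
carry_out:
  moves:
    - [[0,0,0,0,-0.02,0,-0.3],[0,0,0,0,0,0,-0.3]]

```text
time: 7.5
tool_pos: [0.6194, -0.0393, 0.0141]
tool_rot: [-0.0, -0.659, 0.752, 0.0]
contact_force: [-0.0, 0.7, 0.2]
gripper_width: 0.35
```

Request:
carry_out:
  moves:
    - [[0,0,0,0,-0.02,0,-0.3],[0,0,0,0,0,0,-0.3]]

```text
time: 7.67
tool_pos: [0.6196, -0.0393, 0.014]
tool_rot: [-0.0, -0.659, 0.752, 0.001]
contact_force: [-2.7, 0.1, 1.5]
gripper_width: 0.353
```

```bash
python3 disc.py b3
```

```text
t 7.67 jig TCP mm [ 39.  -15.2] z 14.0 yaw x-axis rel jig -90.0 tilt [-0.0015  0.0002] F [-2.7  0.1  1.5] w 0.353 q [-0.18  0.27  1.76 -0.    1.11  1.52]
disc jig [ 72.5 -14. ] rms 0.39 rel TCP fwd 33.5 lat(tool x) -1.1
fence near-edge x 101.5
```

Contact: the last 0.8 mm step moved the TCP only 0.2 mm and the force reached 2.7 N, so the disc is on the fence. I'll back straight off, rise, and turn the jaws 90° with a narrower gap for sliding along the fence.

Request:
carry_out:
  moves:
    - [[0,0,0,0,0.05,0,-0.3],[0,0,0,0,0.1,0,-0.3],[0,0,0,0,0.3,0,-0.3],[0,0,0,0,0.4,0,-0.3],[0,0,0,0,0,-0.6,-0.3],[0,0,0,0,0,-0.8,-0.3],[0,0,0,0,0,-0.8,-0.3],[0,0,0,0,0,-0.6,-0.62]]

```text
time: 8.38
tool_pos: [0.5871, -0.035, 0.129]
tool_rot: [0.001, -0.659, 0.752, -0.001]
contact_force: [1.4, 0.9, 0.0]
gripper_width: 0.223
```

```bash
python3 look.py c1
```

```text
t 8.38 jig TCP mm [  6.2 -15.2] z 129.0 yaw x-axis rel jig -90.0 tilt [ 0.0034 -0.0006] F [1.4 0.9 0. ] w 0.223 q [-0.19  0.05  1.79  0.    1.3   1.52]
wrist px [516.  59.] 69 z 24.7 c [ 101.  -146.5] r 14.8 bbox [[100.6, -160.7], [101.3, -133.4]]
wrist px [446. 257.] 1881 z 28.0 c [ -41.4 -113.5] r 19.2 bbox [[-57.8, -130.1], [-23.5, -95.9]]
```

View pics/c1.png

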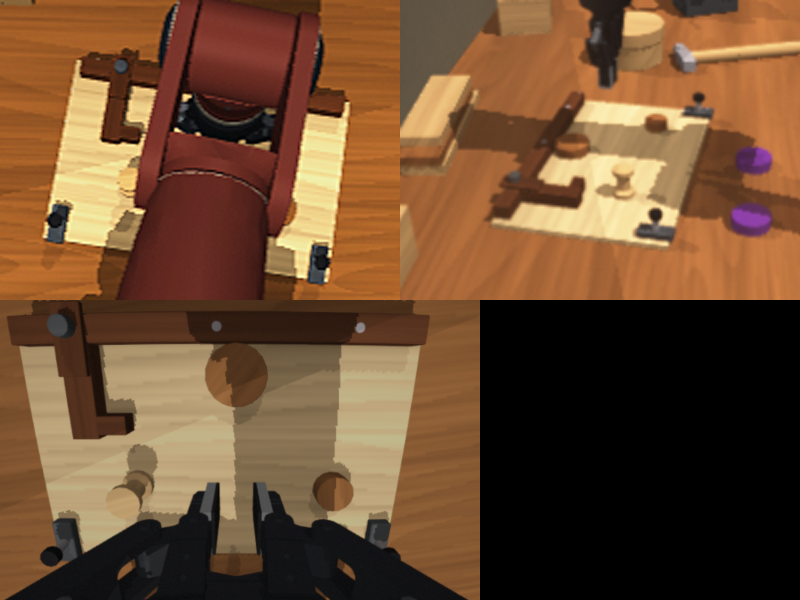

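The disc stayed against the fence at wrist-panel (237,375). The small disc (333,491) and the spool are in place. Turning now.

Request:
carry_out:
  moves:
    - [[0,0,-1,0,0,0,-0.62],[0,0,-1,0,0,0,-0.62],[0,0,-1,0,0,0,-0.62],[0,0,-1,0,0,0,-0.62],[0,0,-1,0,0,0,-0.62],[0,0,-1,0,0,0,-0.62],[0,0,-1,0,0,0,-0.62],[0,0,-1,0,0,0,-0.62]]

```text
time: 9.2
tool_pos: [0.5852, -0.0347, 0.1239]
tool_rot: [0.0, 0.878, -0.48, -0.001]
contact_force: [-0.2, -0.3, 0.6]
gripper_width: 0.191
```

Request:
carry_out:
  moves:
    - [[0,0,-1,0,0,0,-0.62],[0,0,-1,0,0,0,-0.62],[0,0,-1,0,0,0,-0.62],[0,0,-1,0,0,0,-0.62],[0,0,-1,0,0,0,-0.62],[0,0,-1,0,0,0,-0.62],[0,0,-1,0,0,0,-0.62],[0,0,-1,0,0,0,-0.62]]

```text
time: 9.87
tool_pos: [0.5851, -0.0347, 0.1238]
tool_rot: [-0.0, 0.989, -0.151, -0.002]
contact_force: [0.4, 0.3, 0.1]
gripper_width: 0.185
```

Request:
carry_out:
  moves:
    - [[0,0,-1,0,0,0,-0.62],[0,0,-1,0,0,0,-0.62],[0,0,0,0.56,0.42,0,-0.62],[0,0,0,0.56,0.42,0,-0.62],[0,0,0,0.56,0.42,0,-0.62],[0,0,0,0,0,0,-0.62],[0,0,0,0,0,0,-0.62]]

```text
time: 10.45
tool_pos: [0.6458, -0.0943, 0.1239]
tool_rot: [-0.0, 0.998, -0.067, -0.002]
contact_force: [0.3, 0.6, 0.2]
gripper_width: 0.19
```

```bash
python3 look.py c2; python3 - <<'E'
E
```

```text
t 10.45 jig TCP mm [ 72.2 -66.2] z 123.9 yaw x-axis rel jig -0.0 tilt [-0.003  0.001] F [0.3 0.6 0.2] w 0.190 q [-0.26  0.2   1.63  0.    1.31 -0.13]
wrist px [362.  50.] 116 z 26.3 c [101.2  33.6] r 23.1 bbox [[101.0, 11.9], [101.4, 55.4]]
wrist px [163. 261.] 1952 z 28.0 c [ -41.3 -113. ] r 19.2 bbox [[-57.6, -129.8], [-23.9, -95.2]]
```

View pics/c2.png

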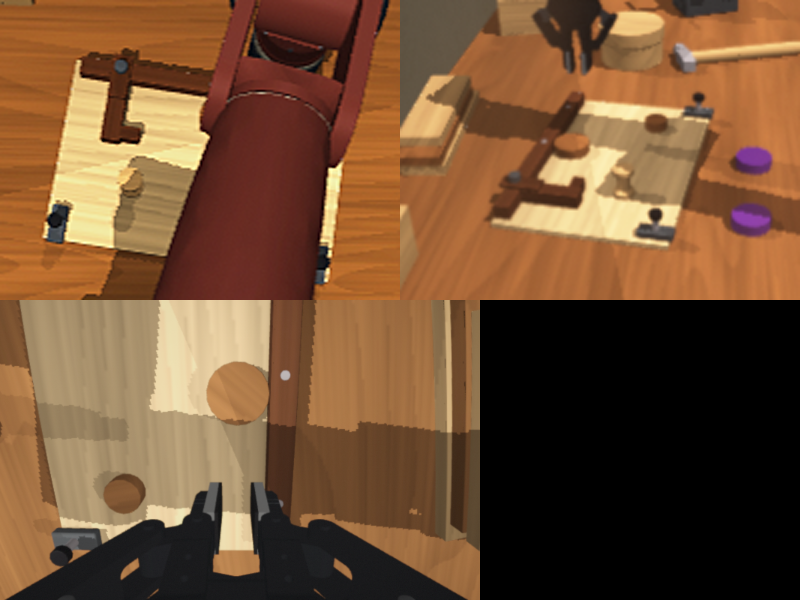

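Request:
carry_out:
  moves:
    - [[0,0,0,0,0,0.5,-0.62],[0,0,0,0,0,0.6,-0.62],[0,0,0,0,0,0.6,-0.62],[0,0,0,0,0,0.3,-0.62],[0,0,0,0,0,0,-0.62],[0,0,0,0,0,0,-0.62],[0,0,0,0,0,0,-0.62]]

```text
time: 11.18
tool_pos: [0.6473, -0.0937, 0.0478]
tool_rot: [0.0, 0.998, -0.066, 0.001]
contact_force: [-0.0, -0.2, -0.0]
gripper_width: 0.192
```

```bash
python3 disc.py c3
python3 - <<'E'
from h import *
from plant import grab_frame
s,Rm=rep(); f=grab_frame("wrist")
T=np.eye(4); T[:3,:3]=Rm; T[:3,3]=s["tool_pos"]; T=T@f["hand_eye"]
P=cloud(f,T); z=P[...,2]; J=tojig(P)*1000
for y in (-30,0,30):
    m=(z>.0305)&(z<.036)&(J[...,0]>90)&(J[...,0]<130)&(abs(J[...,1]-y)<12)
    print(y,m.sum(),np.percentile(J[m][:,0],[1,3]).round(1) if m.sum()>20 else '')
E
```

```text
t 11.18 jig TCP mm [ 73.6 -65.4] z 47.8 yaw x-axis rel jig 0.1 tilt [ 0.0024 -0.0006] F [-0.  -0.2 -0. ] w 0.192 q [-0.26  0.29  1.67  0.    1.18 -0.13]
disc jig [ 73.5 -15.4] rms 3.27 rel TCP fwd 50.0 lat(tool x) -0.1
fence near-edge x 101.2
t 11.23 jig TCP mm [ 74.  -65.5] z 48.3 yaw x-axis rel jig 0.1 tilt [ 0.0033 -0.0008] F [-0.2 -0.2  0.7] w 0.189 q [-0.26  0.29  1.67  0.    1.18 -0.13]
-30 2683 [100.9 101.4]
0 3072 [101.  101.4]
30 3486 [101.  101.5]
```

View pics/c3.png

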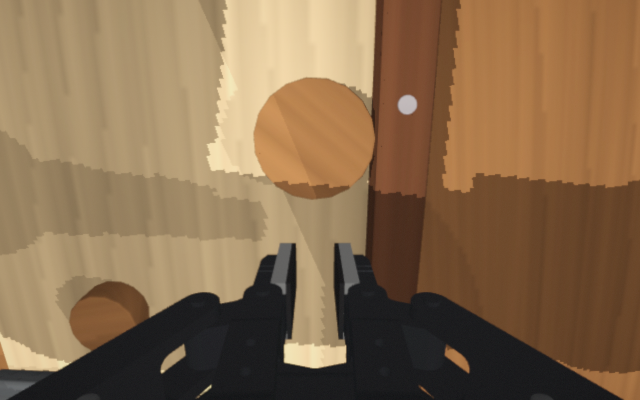

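Request:
carry_out:
  moves:
    - [[0,0,0,0,0,0.3,-0.62],[0,0,0,0,0,0.3,-0.62],[0,0,0,0,0,0.23,-0.62],[0,0,0,0,0,0,-0.62],[0,0,0,0,0,0,-0.62],[0,0,0,0,0,0,-0.62]]

```text
time: 11.78
tool_pos: [0.6461, -0.0937, 0.0124]
tool_rot: [-0.0, 0.998, -0.066, -0.001]
contact_force: [0.9, 1.0, -1.0]
gripper_width: 0.192
```

```bash
python3 disc.py c4; python3 -c "
from h import *;rep()"
```

```text
t 11.78 jig TCP mm [ 72.4 -65.6] z 12.4 yaw x-axis rel jig 0.0 tilt [-0.001   0.0003] F [ 0.9  1.  -1. ] w 0.192 q [-0.26  0.33  1.68  0.    1.13 -0.13]
disc jig [ 74.2 -17. ] rms 3.13 rel TCP fwd 48.5 lat(tool x) 1.8
fence near-edge x 101.0
t 11.83 jig TCP mm [ 72.6 -65.6] z 12.8 yaw x-axis rel jig 0.0 tilt [-0.0004  0.0001] F [-0.2  0.3 -0.2] w 0.187 q [-0.26  0.33  1.68 -0.    1.13 -0.13]
```

View pics/c4.png

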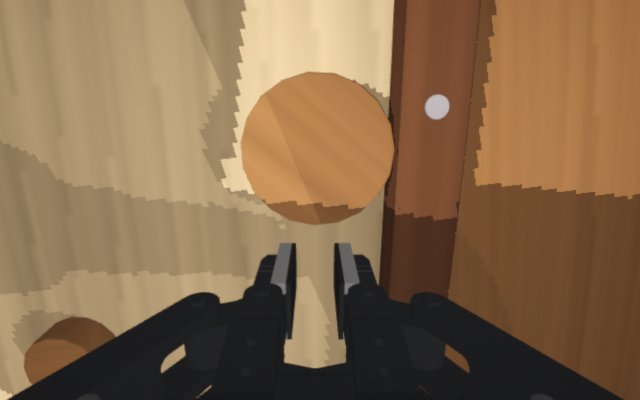

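The disc at (318,147) touches the fence, and the fingers are centred behind it with about 4 mm clear of the fence. I'll bias 1 mm towards the fence and start sliding.

Request:
carry_out:
  moves:
    - [[0,0,0,0.03,0,-0.03,-0.62],[0,0,0,0,-0.1,0,-0.62],[0,0,0,0,-0.1,0,-0.62],[0,0,0,0,-0.1,0,-0.62],[0,0,0,0,-0.1,0,-0.62],[0,0,0,0,-0.1,0,-0.62],[0,0,0,0,-0.1,0,-0.62],[0,0,0,0,0,0,-0.62]]

```text
time: 12.5
tool_pos: [0.6508, -0.0691, 0.0141]
tool_rot: [-0.0, 0.998, -0.066, -0.0]
contact_force: [0.5, 1.2, 0.3]
gripper_width: 0.191
```

```bash
sed -i 's/^m=(z>.0255)&(z<.0305)&(d>16)/m=(J[...,0]<98)\&(z>.0255)\&(z<.0305)\&(d>16)/; s/w=w\[dd>26\]/w=w[(dd>26)\&(w[:,0]<96)]/' disc.py; python3 disc.py d1
```

```text
t 12.50 jig TCP mm [ 73.8 -40.6] z 14.1 yaw x-axis rel jig 0.1 tilt [0.     0.0003] F [0.5 1.2 0.3] w 0.191 q [-0.22  0.33  1.68  0.    1.13 -0.09]
disc jig [73.3 -1.8] rms 0.26 rel TCP fwd 38.9 lat(tool x) -0.5
fence near-edge x 101.0
```

View pics/d1.png

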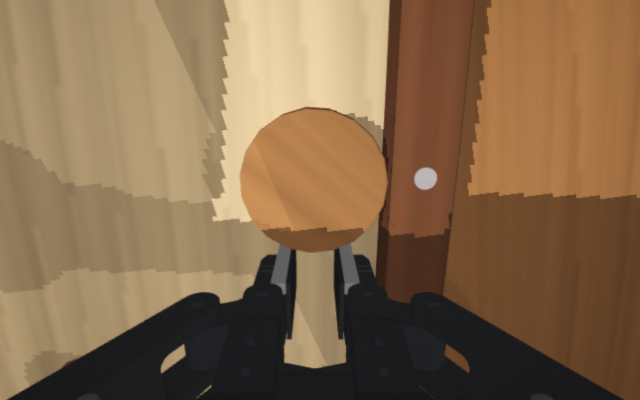

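The disc moves along while touching the fence (centre x 73.3 plus 28 against the fence at 101). I'll continue.

Request:
carry_out:
  moves:
    - [[0,0,0,0,-0.1,0,-0.62],[0,0,0,0,-0.1,0,-0.62],[0,0,0,0,-0.1,0,-0.62],[0,0,0,0,-0.1,0,-0.62],[0,0,0,0,-0.1,0,-0.62],[0,0,0,0,-0.1,0,-0.62],[0,0,0,0,-0.1,0,-0.62],[0,0,0,0,-0.1,0,-0.62]]

```text
time: 13.22
tool_pos: [0.655, -0.0379, 0.0141]
tool_rot: [-0.0, 0.998, -0.066, -0.0]
contact_force: [-0.0, 0.1, -0.6]
gripper_width: 0.193
```

```bash
python3 disc.py d2
```

```text
t 13.22 jig TCP mm [73.8 -9.1] z 14.1 yaw x-axis rel jig 0.0 tilt [-0.0001  0.0001] F [-0.   0.1 -0.6] w 0.193 q [-0.17  0.34  1.67  0.    1.13 -0.04]
disc jig [73.3 29.4] rms 0.27 rel TCP fwd 38.6 lat(tool x) -0.5
fence near-edge x 101.1
```

View pics/d2.png

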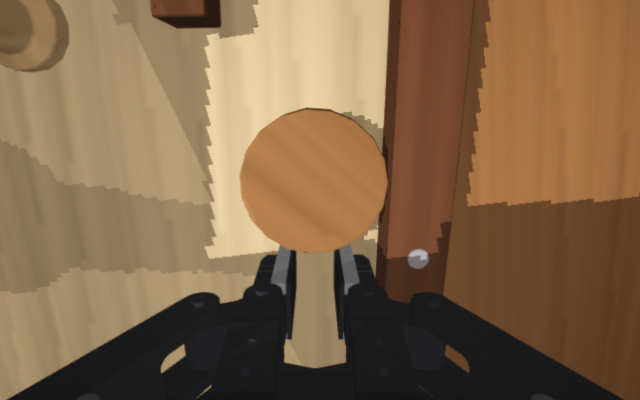

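Still against the fence, with the lip coming into view at (185,10) and clear of the disc's path. I'll push another 40 mm.

Request:
carry_out:
  moves:
    - [[0,0,0,0,-0.12,0,-0.62],[0,0,0,0,-0.13,0,-0.62],[0,0,0,0,-0.13,0,-0.62],[0,0,0,0,-0.13,0,-0.62],[0,0,0,0,-0.13,0,-0.62],[0,0,0,0,-0.13,0,-0.62],[0,0,0,0,-0.13,0,-0.62],[0,0,0,0,-0.1,0,-0.62]]

```text
time: 13.93
tool_pos: [0.6603, 0.002, 0.0141]
tool_rot: [-0.0, 0.998, -0.066, 0.0]
contact_force: [-0.1, -0.3, -0.7]
gripper_width: 0.192
```

```bash
python3 disc.py d3
```

```text
t 13.93 jig TCP mm [73.8 31.1] z 14.1 yaw x-axis rel jig 0.1 tilt [0.     0.0001] F [-0.1 -0.3 -0.7] w 0.192 q [-0.11  0.35  1.66  0.    1.13  0.02]
disc jig [73.4 69.7] rms 0.25 rel TCP fwd 38.5 lat(tool x) -0.4
fence near-edge x 93.9
stop face y 113.2
```

View pics/d3.png

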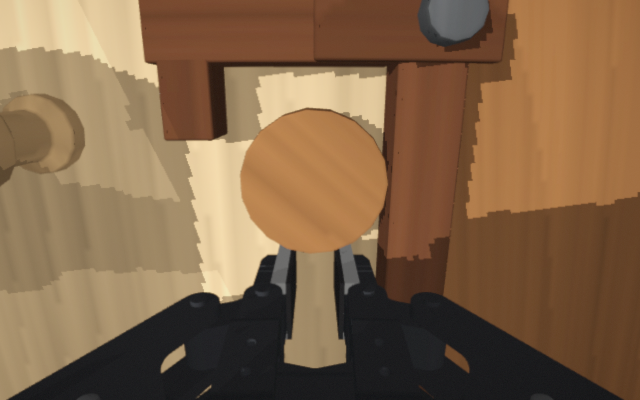

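The disc is in the pocket mouth with 15 mm left to the stop. I'll close most of it, then go in 1 mm steps watching the force.

Request:
carry_out:
  moves:
    - [[0,0,0,0,-0.08,0,-0.62],[0,0,0,0,-0.08,0,-0.62],[0,0,0,0,-0.08,0,-0.62],[0,0,0,0,-0.05,0,-0.62],[0,0,0,0,0,0,-0.62]]

```text
time: 14.4
tool_pos: [0.6618, 0.0132, 0.0141]
tool_rot: [-0.0, 0.998, -0.066, 0.0]
contact_force: [-0.1, 0.8, -0.6]
gripper_width: 0.193
```

Request:
carry_out:
  moves:
    - [[0,0,0,0,-0.025,0,-0.62],[0,0,0,0,0,0,-0.62]]

```text
time: 14.57
tool_pos: [0.6619, 0.0138, 0.0141]
tool_rot: [-0.0, 0.998, -0.066, -0.0]
contact_force: [0.9, -0.9, -0.4]
gripper_width: 0.189
```

Request:
carry_out:
  moves:
    - [[0,0,0,0,-0.025,0,-0.62],[0,0,0,0,0,0,-0.62]]

```text
time: 14.73
tool_pos: [0.6621, 0.0148, 0.0141]
tool_rot: [-0.0, 0.998, -0.066, 0.0]
contact_force: [0.5, -0.5, 0.2]
gripper_width: 0.191
```

```bash
python3 disc.py d4
```

```text
t 14.73 jig TCP mm [73.9 44. ] z 14.1 yaw x-axis rel jig 0.0 tilt [0.0001 0.    ] F [ 0.5 -0.5  0.2] w 0.191 q [-0.09  0.35  1.66  0.    1.13  0.04]
disc jig [73.4 82.6] rms 0.24 rel TCP fwd 38.6 lat(tool x) -0.5
fence near-edge x 91.5
stop face y 113.8
```

View pics/d4.png

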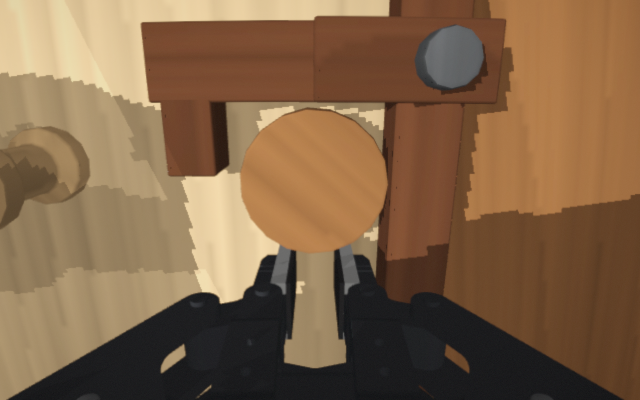

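Request:
carry_out:
  moves:
    - [[0,0,0,0,-0.025,0,-0.62],[0,0,0,0,0,0,-0.62]]

```text
time: 14.95
tool_pos: [0.6622, 0.0158, 0.0141]
tool_rot: [-0.0, 0.998, -0.066, -0.0]
contact_force: [0.3, -0.6, 0.1]
gripper_width: 0.191
```

Request:
carry_out:
  moves:
    - [[0,0,0,0,-0.02,0,-0.62],[0,0,0,0,0,0,-0.62]]

```text
time: 15.12
tool_pos: [0.6622, 0.0166, 0.0141]
tool_rot: [-0.0, 0.998, -0.066, -0.0]
contact_force: [0.9, -0.3, -0.3]
gripper_width: 0.189
```

Request:
carry_out:
  moves:
    - [[0,0,0,0,-0.02,0,-0.62],[0,0,0,0,0,0,-0.62]]

```text
time: 15.28
tool_pos: [0.6623, 0.0171, 0.0141]
tool_rot: [0.0, 0.998, -0.066, -0.0]
contact_force: [-0.4, -0.9, 0.1]
gripper_width: 0.191
```

Request:
carry_out:
  moves:
    - [[0,0,0,0,-0.015,0,-0.62],[0,0,0,0,0,0,-0.62]]

```text
time: 15.45
tool_pos: [0.6623, 0.0173, 0.0141]
tool_rot: [0.001, 0.998, -0.066, -0.0]
contact_force: [-0.0, -2.7, 1.1]
gripper_width: 0.189
```

```bash
python3 disc.py d5
```

```text
t 15.45 jig TCP mm [73.8 46.6] z 14.1 yaw x-axis rel jig 0.0 tilt [-0.0003 -0.0012] F [-0.  -2.7  1.1] w 0.189 q [-0.09  0.35  1.66 -0.    1.13  0.05]
disc jig [73.4 84.8] rms 0.25 rel TCP fwd 38.2 lat(tool x) -0.4
fence near-edge x 91.1
stop face y 113.8
```

View pics/d5.png

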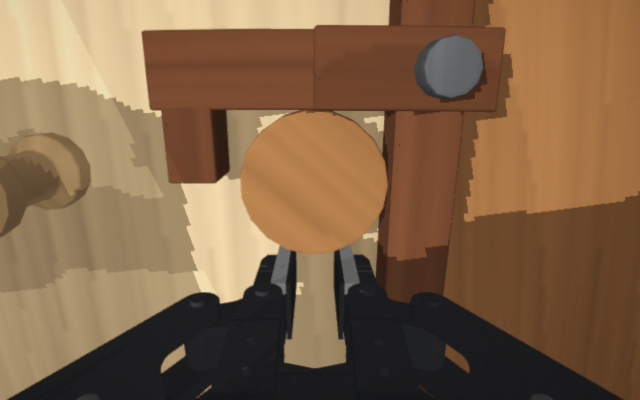

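Stop contact: 2.7 N and the TCP stalled. I'll nudge towards the fence to be sure both faces are touched.

Request:
carry_out:
  moves:
    - [[0,0,0,0.02,0,0,-0.62],[0,0,0,0,0,0,-0.62]]

```text
time: 15.67
tool_pos: [0.6626, 0.0174, 0.014]
tool_rot: [0.0, 0.998, -0.066, -0.001]
contact_force: [-2.9, -4.0, 1.7]
gripper_width: 0.187
```

Request:
carry_out:
  moves:
    - [[0,0,0,0.02,0,0,-0.62],[0,0,0,0,0,0,-0.62]]

```text
time: 15.83
tool_pos: [0.6629, 0.0172, 0.0138]
tool_rot: [0.001, 0.998, -0.066, -0.002]
contact_force: [-4.9, -4.1, 3.7]
gripper_width: 0.192
```

```bash
python3 disc.py d6
```

```text
t 15.83 jig TCP mm [74.4 46.6] z 13.8 yaw x-axis rel jig 0.0 tilt [-0.0032 -0.0008] F [-4.9 -4.1  3.7] w 0.192 q [-0.09  0.35  1.65 -0.    1.14  0.05]
disc jig [73.4 84.8] rms 0.26 rel TCP fwd 38.2 lat(tool x) -1.0
fence near-edge x 91.0
stop face y 113.8
```

Reaction forces now come from both fence and stop (−4.9, −4.1 N), so it's seated. I'll withdraw straight back, then up.

Request:
carry_out:
  moves:
    - [[0,0,0,-0.01,0.05,0,-0.62],[0,0,0,-0.02,0.1,0,-0.62],[0,0,0,0,0.3,0,-0.62],[0,0,0,0,0.5,0,-0.62],[0,0,0,0,0,-0.4,-0.62],[0,0,0,0,0,-0.8,-0.62],[0,0,0,0,0,-0.8,-0.62],[0,0,0,0,0,-0.8,-0.62]]

```text
time: 16.55
tool_pos: [0.6575, -0.0205, 0.1269]
tool_rot: [-0.0, 0.998, -0.066, -0.0]
contact_force: [0.6, -0.1, -0.4]
gripper_width: 0.191
```

```bash
python3 look.py e1
```

```text
t 16.55 jig TCP mm [74.   8.5] z 126.9 yaw x-axis rel jig -0.0 tilt [-0.0004  0.0007] F [ 0.6 -0.1 -0.4] w 0.191 q [-0.14  0.21  1.62  0.    1.31 -0.01]
wrist px [353. 195.] 122 z 26.9 c [100.9   9.8] r 35.1 bbox [[100.7, -23.6], [101.1, 43.8]]
top px [373. 199.] 154 z 26.9 c [ -42.1 -115.8] r 18.9 bbox [[-58.7, -132.7], [-25.0, -99.1]]
```

View pics/e1.png

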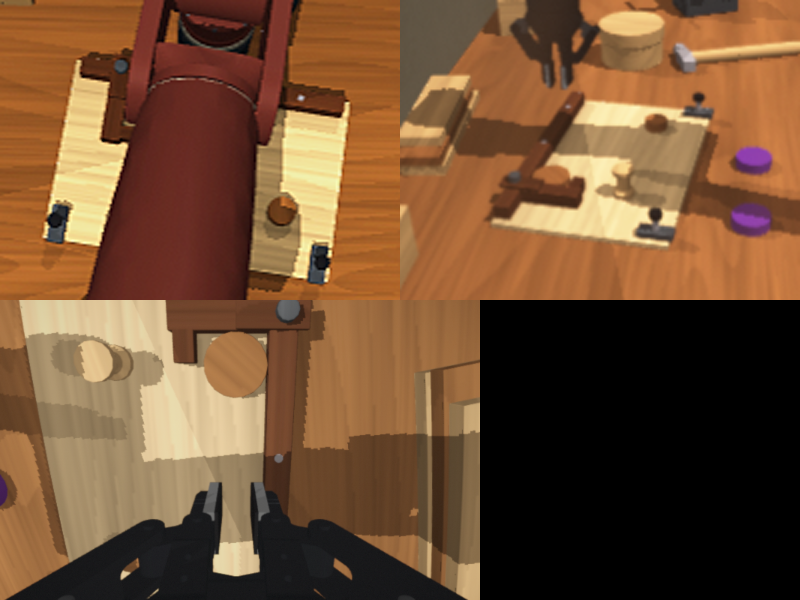

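Seated in the wrist and side views. I'll move the arm aside for an unobstructed top check.

Request:
carry_out:
  moves:
    - [[0,0,0,0,0.2,-0.9,-0.62],[0,0,0,0,0.8,-0.5,-0.62],[0,0,0,0,0.9,0,-0.62],[0,0,0,0,0.9,0,-0.62],[0,0,0,0,0.9,0,-0.62],[0,0,0,0,0.9,0,-0.62],[0,0,0,0,0.8,0,-0.62],[0,0,0,0,0.4,0,-0.62]]

```text
time: 17.37
tool_pos: [0.6257, -0.2533, 0.1802]
tool_rot: [-0.0, 0.998, -0.068, -0.001]
contact_force: [-0.4, 1.3, 0.6]
gripper_width: 0.192
```

```bash
python3 look.py e2
python3 - <<'E'
from h import *
from plant import grab_frame
f=grab_frame("top"); P=cloud(f); z=P[...,2]; J=tojig(P)*1000
hsv=cv2.cvtColor(f["frame"],cv2.COLOR_RGB2HSV)
u0,v0=proj(f,tow([.072,.083],.027))[0]; print("expected px",u0,v0)
yy,xx=np.mgrid[:400,:640]
m=(np.hypot(xx-u0,yy-v0)<14)&(z>.022)&(z<.0292)&(J[...,0]<98)
n,l,st,c=cv2.connectedComponentsWithStats(m.astype(np.uint8)); k=1+st[1:,4].argmax(); q=J[l==k]
print("disc top px",c[k],"n",st[k,4],"bbox c",((np.percentile(q,1,axis=0)+np.percentile(q,99,axis=0))/2).round(1),cv2.minEnclosingCircle(q.astype(np.float32)))
im=f["frame"][:,:,::-1][105:245,245:420]; cv2.imwrite("pics/e2top.png",cv2.resize(im,None,fx=4,fy=4,interpolation=cv2.INTER_CUBIC))
for nm,(u,v) in dict(spool=(297,184)).items():
    m=(np.hypot(xx-u,yy-v)<12)&(z>.045); print(nm,tojig(P[m]).mean(0).round(4)*1000, "before:", end=' ')
    g=dict(np.load("pics/top0.npz")); P0=cloud(g); m=(np.hypot(xx-u,yy-v)<12)&(P0[...,2]>.045); print(tojig(P0[m]).mean(0).round(4)*1000)
E
```

```text
t 17.37 jig TCP mm [  73.3 -226.5] z 180.2 yaw x-axis rel jig -0.1 tilt [-0.0021  0.0003] F [-0.4  1.3  0.6] w 0.192 q [-0.49  0.2   1.53 -0.    1.41 -0.36]
wrist px [168.  41.] 1985 z 28.1 c [ -41.5 -113.7] r 19.2 bbox [[-57.8, -131.1], [-23.8, -97.1]]
top px [305. 145.] 324 z 26.9 c [75.4 88.4] r 33.2 bbox [[46.9, 58.7], [101.2, 109.6]]
top px [373. 199.] 148 z 26.9 c [ -42.3 -115.8] r 19.2 bbox [[-58.7, -133.2], [-24.8, -99.4]]
expected px 305.39888380143515 145.86896460828294
disc top px [305.33101045 145.82926829] n 287 bbox c [71.4 84.4] ((74.50747680664062, 84.86572265625), 30.21006965637207)
spool [-38.4  85.7] before: [-38.5  85.7]
```

View pics/e2top.png

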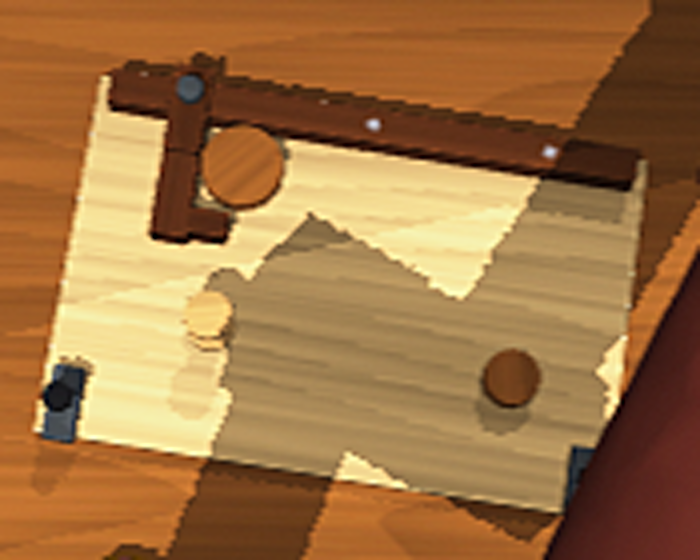

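View pics/e2.png

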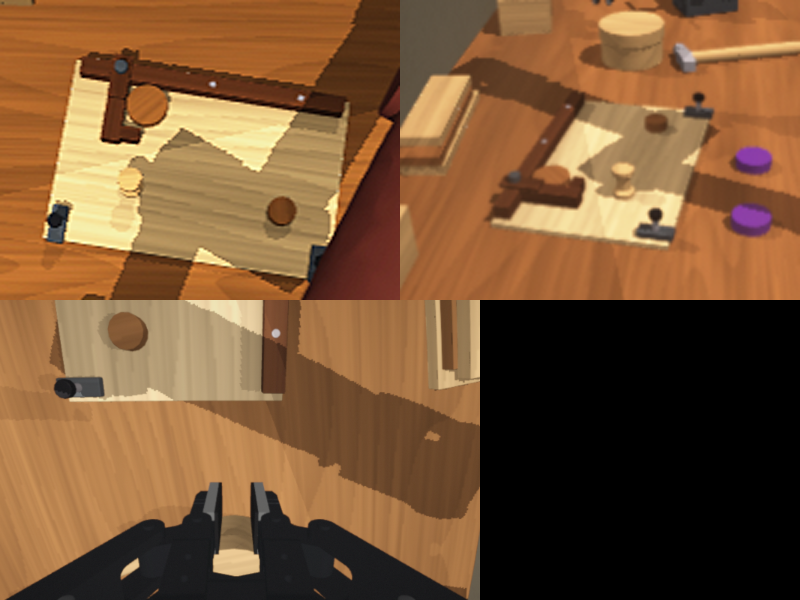

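The clear top view shows the disc at pixel (305.3,145.8), against an expected seated pixel of (305.4,145.9). It touches the fence and stop, the spool is where it was (within 0.1 mm), and the small disc hasn't moved. Letting the arm settle, then handing in.

Request:
carry_out:
  moves:
    - [[0,0,0,0,0,0,-0.62],[0,0,0,0,0,0,-0.62],[0,0,0,0,0,0,-0.62],[0,0,0,0,0,0,-0.62]]

```text
time: 17.9
tool_pos: [0.6276, -0.2487, 0.1822]
tool_rot: [-0.0, 0.998, -0.065, 0.0]
contact_force: [0.6, 0.8, -0.0]
gripper_width: 0.189
```

```bash
python3 -c "
from plant import ticket
print(ticket.job_done())"
```

```text
the job is handed in; nothing more can be done
None
```

The larger disc is seated in the corner pocket, touching both the fence and the stop. It took about 18 s of robot time. I pushed it across the board with two fingertips until it met the fence (2.7 N). I then turned the hand 90° and slid it along the fence to the stop. A last nudge gave reaction forces of 4.9 N and 4.1 N from the two faces, so it was touching both, and I drew the hand away.

**Last checks:**
- **Disc:** in the clear top view it was within 0.1 px of where the seated disc should appear, using the pocket corner I measured.
- **Other pieces:** the spool had moved no more than 0.1 mm. The small disc was unmoved within measurement noise (about 1 mm), and the purple pieces, box and hammer looked undisturbed. I did not check the screwdriver after the job.

**Disagreements:** the cameras differ by about 2–3 mm on positions; the wrist view put the stop face at jig y 113–114 mm and the top view at 111 mm. I therefore relied on contact force, not pictures, to judge both contacts. Some circle fits near the fence were also spoiled by fence pixels (3 mm error until I filtered them; the final top-view fit gave a 30 mm radius instead of 28), and I did not use those.

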